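# Set the lock cylinder under the needle and hold the guard open

## Robot

A 6-joint arm with a two-finger parallel gripper is mounted at the origin on the work surface. World frame = base frame: x ahead of the robot, y to its left, z up, the work surface at z = 0. Lengths are in m, angles in rad, forces in N, time in s.
With the tool pointing down it reaches from about 0.25 to 0.725 m from the base axis. Payload 4 kg.
Tool frame: the origin (TCP) lies midway between the tips of the shut fingers; the grasp point (between the pads) lies 19 mm behind it; z points along the fingers, y is the line along which they close (so a half turn about z gives the same grasp; the last joint's range is limited). The gripper opens to 85 mm and grips with 20 to 120 N. Pads are 22 mm wide; open, the fingers measure 114 mm over their backs; the gripper's body (76 mm by 85 mm) begins 54 mm behind the grasp point. The pads swing forward as they close: fully open they stand 13 mm farther back than shut.
Start: joints at [-1.209, 0.241, 0.005, 1.335, 0, 1.571], TCP at [0.177, -0.468, 0.231] pointing down, gripper open.
Joint ranges: [-2.72, 2.72], [-1.05, 1.87], [-1.09, 1.28], [-1.99, 2.15], [-1.42, 1.44], [-3.14, 3.14]. Speed limits (rad/s): [2.79, 2.79, 3.14, 3.14, 3.14, 3.14].

## Interface

Orientations are given as a unit quaternion [x, y, z, w].
In Python, from workcell import bot, camera, job_done gives the robot as it stands.
- The arm moves only by the tool carry_out, never from a script. Its argument "plan" is a list of rows, each an object of numbers: "dx", "dy", "dz": the shift along the tool's x, y, z in mm; "twist": the turn about the tool's z in degrees; "fingers": the closure, from -1 (fully open) to 1 (shut). In form: [{"dx": .., "dy": .., "dz": .., "twist": .., "fingers": ..}, ...]. A call has exactly 5 rows; each row is the pose to reach, as a shift and turn from the pose commanded when the call began, along the tool's axes at that moment; what a row does not reach only later rows make up. A row lasts 1/12 s, in which the tool goes at most 41.7 mm and 7.16 degrees, less where a joint would pass 70% of its speed; a pose out of reach is approached as far as the arm can. A call with a gripper value outside its range is refused whole. The fingers move at their own pace and stop on an object; the grip force is fixed at half the most. Time passes only in rows, so rows that repeat a pose let the fingers close, or fill a call up. It gives the time, the measured TCP pose, the force, the opening and the grip force at its end, in the units of the state.
- bot.get_obs(): the state, without advancing time (a new reading comes with each control period).
- camera(name): name is "side" or "top" or "wrist"; returns a dict with "image" (480x640x3 uint8, red, green, blue), "intrinsics" (3x3 intrinsics, pixels), "eye" and "attitude" of the camera in the world. Camera axes: x right, y down, z forward; pixel columns grow to the right and rows downward; lengths in m; the calibration is good to about 2 mm. A picture is of the moment at which its call begins. There is no depth.
- job_done(): hands the job in; it is judged then, once.
The state is a dict: "clock": time; "joint_pos": joint angles; "joint_vel": joint speeds; "tau": joint torques, N m; "eef_pos": TCP position; "tool_rot": TCP orientation; "ft_force": force on the tool from outside, world axes, zero at the start; "ft_torque": the same for the moment, N m; "grip_width": finger opening in m; "grasp_force": force on a finger pad.
Only numpy, scipy, OpenCV 4.12 (cv2) and the standard library are available. Lean on these libraries where they do the work, as an engineer would, in place of code of your own. Each camera call takes 0.05 s, during which the arm holds its last target. There are 200 camera calls.

## Task

With the yellow guard still shut, slide the carriage by its black knob until the orange-ringed spot on the brass lock cylinder sits right under the needle tip. Then lift the spring-shut guard by its red front bar to 60 degrees open and hold it there steadily, so that a colleague can reach in and load the pin: the program finishes while the gripper is still holding the guard up, with nothing else propping it and the spot still under the needle. Do not bump the needle, and leave everything else on the bench where it is.

Things in the scene. Friction and masses are not known exactly. Their poses are not given: they have to be found in the camera images.
- station: pin-loading station, fixed. Origin on the bench (z = 0) straight below the needle tip; x away from the robot (turned up to 0.2 rad about vertical), y to the left along the rail, z up. The rail (y from -325 to +145 mm) carries the carriage; four posts at x = -58 and +85, y = -80 and +80 mm, up to 138 mm tall, carry the yellow guard.
- carriage (a joint): aluminium carriage 260 x 56 mm on the rail; m, growing as it slides along the station's +y; stops at 0 and 0.12; stays where it is left (friction about 3 N). The brass lock cylinder is fixed on it. At the start the spot lies on the -y side, 30 to 90 mm short of the needle, which is well within the travel.
- spot (a point): the marked spot: the pin chamber with an orange ring 15 mm across on top of the brass lock cylinder, fixed on the carriage; a 3 mm orange line runs from it across the black nest and the carriage, along the station's x. Point at the centre of the ring, 50 mm above the bench. It moves along the station's y straight through under the needle.
- knob (a point): black upright cylindrical knob on the carriage, 24 mm in diameter, its sides from 52 to 92 mm above the bench; point on its axis 75 mm above the bench. It lies 170 mm from the spot towards the station's -y, outside the guard, free all round.
- needle: the needle with its slim black holder (12 mm across) on an arm from the rear of the station, under the guard; fixed; origin as the station's. Not to be touched.
- needle_tip (a point): tip of the fixed needle, pointing down, 57 mm above the bench, 7 mm above the top of the lock cylinder.
- guard (a joint): angle of the yellow guard, a flat open frame 150 mm wide, 140 mm deep over the needle, hinged at the station's rear (+x) side; rad, 0 = shut and level, growing as its front edge swings up and away from the robot; 60 degrees = 1.047; stop at 1.75. A spring and its weight (about 250 g) push it shut at every angle: 2 to 5 N at the bar.
- guard_bar (a point): middle of the guard's red round bar, 10 mm in diameter, its free length between the arms 102 mm, along the station's y, 195 mm from the hinge axis and in the guard's plane; shut, it is 135 mm above the bench, 45 mm in front of the guard's frame. Round, so it turns between the fingers as the guard swings. Its axes turn with the guard.
- guard_hinge (a point): middle of the guard's hinge axis (along the station's y), 135 mm above the bench, at station x = +85 mm. Its frame turns with the guard.
- padlock_a: loose finished padlock lying flat, brass body 34 x 40 x 18 mm with a steel shackle; origin under the middle of the brass body; a bystander
- padlock_b: a second padlock like padlock_a; a bystander
- syringe: amber grease syringe standing upright in a black foot, 64 mm across and 116 mm tall, green cap; origin under the middle of the foot; a bystander
- pin_bin: loose empty blue open bin 120 x 90 x 50 mm; origin under its middle; a bystander
- screwdriver: screwdriver lying on the bench along its own x axis; a bystander
- spool: white paper roll lying flat, 90 mm across, 30 mm high; origin under its middle; a bystander
- water: clear water bottle, green cap, 62 mm across, 190 mm tall; origin under its middle; a bystander

How it is judged:
By the outcome, as a careful person would: the job done as asked, in the order asked, and still so for the second after the job is handed in, while the arm keeps its last pose, push and grip.
It also fails if it takes over 51 s, if anything falls off the work surface, if the arm or the gripper's body presses on something with over 40 N, if the wrist force passes 120 N, or if a joint passes its speed limit or range.

## Working session

There is one attempt and no reset: what is moved stays moved. The work goes in short steps, Python scripts to look and compute and a tool call to move; the robot and the scene stay as the last step left them, time stands still between calls to the robot, and variables do not carry over. Pictures are saved under pics/ and viewed, at most 10 in all, crops included, and the job is handed in when it is done.

Besides the shell and the picture viewer there is one more tool, called after "Call:" by a JSON object that holds its "method" and its "body", one argument or row to a line. carry_out: Moves the arm, as the interface text tells. Its arguments: {"type":"object","properties":{"plan":{"type":"array","items":{"type":"object","properties":{"dx":{"type":"number"},"dy":{"type":"number"},"dz":{"type":"number"},"twist":{"type":"number"},"fingers":{"type":"number"}}}}},"required":["plan"]}

```bash
ls; mkdir -p pics; cat > h.py <<'E'
import numpy as np, cv2
from scipy.spatial.transform import Rotation as R
from workcell import bot, camera, job_done
def snap(n,f):
    c=camera(n); cv2.imwrite('pics/'+f+'.png',cv2.cvtColor(c['image'],cv2.COLOR_RGB2BGR))
    np.savez('pics/'+f+'.npz',K=c['intrinsics'],eye=c['eye'],att=c['attitude'])
    return c
def load(f):
    d=np.load('pics/'+f+'.npz'); a=d['att']
    M=a if a.shape==(3,3) else R.from_quat(a).as_matrix()
    return d['K'],d['eye'],M
def ray(f,px):
    K,e,M=load(f); return e,M@np.linalg.solve(K,[px[0],px[1],1.])
def atz(f,px,z):
    e,d=ray(f,px); return e+d*(z-e[2])/d[2]
def proj(f,p):
    K,e,M=load(f); q=K@(M.T@(np.asarray(p)-e)); return q[:2]/q[2]
def tri(*obs):
    A=np.zeros((3,3));b=np.zeros(3)
    for f,px in obs:
        e,d=ray(f,px); d=d/np.linalg.norm(d); P=np.eye(3)-np.outer(d,d); A+=P; b+=P@e
    return np.linalg.solve(A,b)
E
python3 - <<'E'
from h import *
for n in ['side','top','wrist']:
    c=snap(n,n+'0'); print(n,c['eye'],c['attitude'])
print(bot.get_obs())
E
```

```text
pics
side [ 0.24928    -0.81235908  1.17398961] [ 0.9290604  -0.13714541  0.05418276 -0.33926706]
top [0.29134533 0.0228355  1.29369717] [-0.69410969  0.7152821  -0.05919238  0.05549349]
wrist [ 0.2418343  -0.44262652  0.37304833] [ 0.81497692 -0.56275215 -0.07958087  0.11309078]
{'clock': 0.15, 'joint_pos': array([-1.20899015e+00,  2.41279567e-01,  4.01825398e-03,  1.33519105e+00,
        3.81087973e-05,  1.57083072e+00]), 'joint_vel': array([-1.60064939e-04, -1.07813488e-03,  3.64400729e-03, -3.96813296e-04,
        8.81254483e-07, -3.61824212e-04]), 'tau': array([-1.40737775e-04, -3.72635329e+01,  2.52638823e+01,  1.23640860e-02,
       -3.43151453e-05,  1.26186114e-05]), 'eef_pos': array([ 0.17682167, -0.46717315,  0.23059177]), 'tool_rot': array([ 9.83684371e-01,  1.79901005e-01, -1.30246340e-04, -8.17934195e-04]), 'ft_force': array([0.33525106, 0.91713235, 0.93493117]), 'ft_torque': array([-0.04342633,  0.00573081,  0.05181812]), 'grasp_force': 0.0, 'grip_width': 0.08537481554175778}
```

View pics/side0.png

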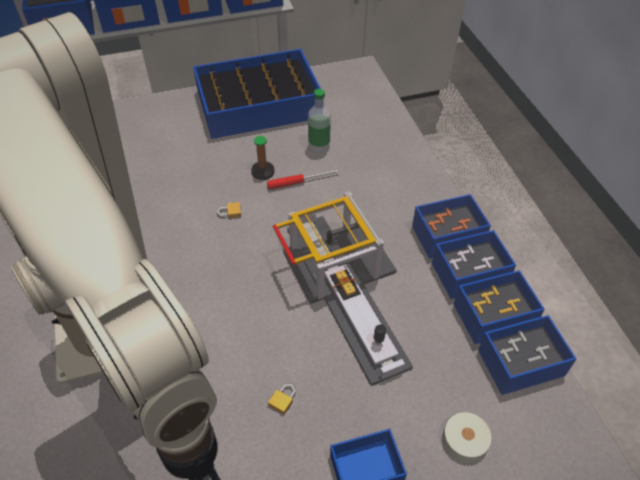

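View pics/top0.png

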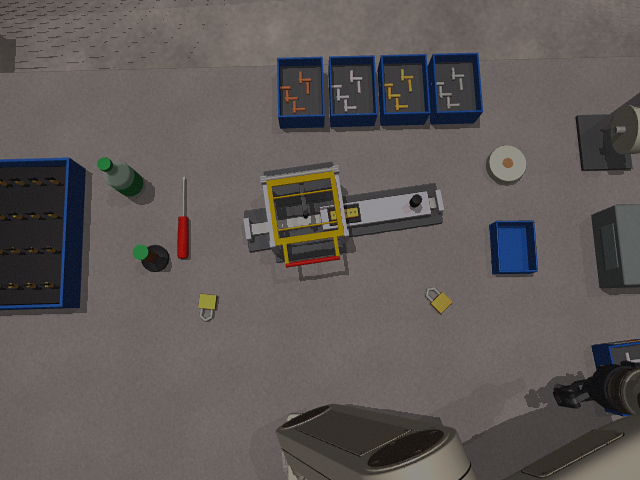

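The side view shows the knob at about (380,335), the red bar from (277,227) to (296,262) and the guard around (335,230). The top view shows the knob at (416,201) and the red bar from (286,265) to (339,259). I'll enlarge both crops.

```bash
python3 - <<'E'
from h import *
def crop(f,x,y,w,h,s,o):
    im=cv2.imread(f'pics/{f}.png')[y:y+h,x:x+w]; cv2.imwrite(f'pics/{o}.png',cv2.resize(im,None,fx=s,fy=s,interpolation=cv2.INTER_CUBIC))
crop('top0',240,155,210,120,3.8,'topc')
crop('side0',265,185,155,200,3,'sidec')
E
```

```text
(no output)
```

View pics/topc.png

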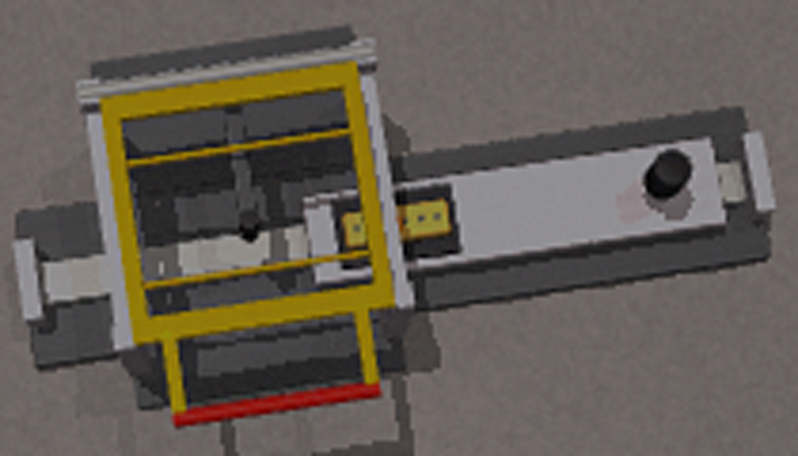

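View pics/sidec.png

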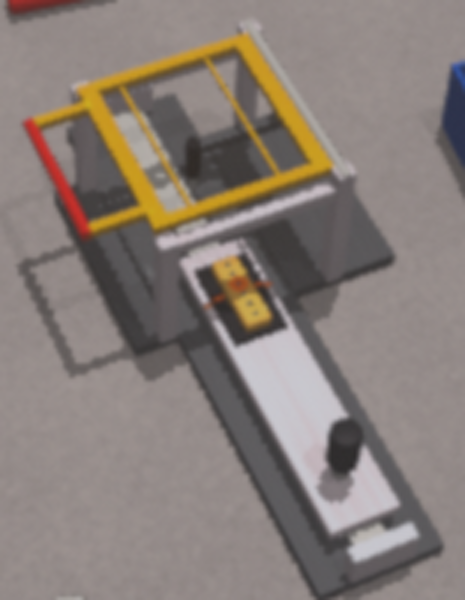

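The top crop shows the knob top at about (668,172), the bar ends at (178,419) and (379,390), and the needle holder at (250,232). The side crop shows the knob top at (347,432), the bar ends at (30,123) and (87,232), and the orange spot at (238,285).

```bash
python3 - <<'E'
from h import *
T=lambda x,y:('top0',(240+x/3.8,155+y/3.8)); S=lambda x,y:('side0',(265+x/3,185+y/3))
k=tri(T(668,172),S(347,432)); b1=tri(T(178,419),S(30,123)); b2=tri(T(379,390),S(87,232))
print('knob',k,'b1',b1,'b2',b2,'len',np.linalg.norm(b1-b2))
d=b1-b2; yaw=np.arctan2(-d[0],d[1]); print('yaw',yaw)
# hinge bar ends: top (80,92)-(375,50)
h1=atz(*T(80,92),.135);h2=atz(*T(375,50),.135); e=h1-h2;print('hinge yaw',np.arctan2(-e[0],e[1]),h1,h2)
for yw in (yaw,np.arctan2(-e[0],e[1])):
    ex=np.array([np.cos(yw),np.sin(yw),0]);ey=np.array([-np.sin(yw),np.cos(yw),0])
    m=(b1+b2)/2; o=m+ex*.110; o[2]=0
    s=atz(*S(238,285),.05)
    print('origin',o,'spot',s,'rel',(s-o)@ex,(s-o)@ey,'knob rel',(k-o)@ex,(k-o)@ey, 'knob-spot',(k-s)@ey)
    print('origin from holder', atz(*T(250,232),.1), 'hinge mid rel',((h1+h2)/2-o)@ex)
o=bot.get_obs();print(R.from_quat(o['tool_rot']).as_matrix())
E
```

```text
knob [ 0.56805845 -0.21282803  0.08915046] b1 [0.42154942 0.08106582 0.13843704] b2 [ 0.43456654 -0.03245835  0.14042574] len 0.11428532743775478
yaw 0.11416532023655164
hinge yaw 0.11664983293881706 [0.61263133 0.13397017 0.135     ] [ 0.63273995 -0.03763169  0.135     ]
origin [0.5373419  0.03683466 0.        ] spot [ 0.5484948  -0.04593213  0.05      ] rel 0.0016517084056232173 -0.08349850793181145 knob rel 0.0020756440503163706 -0.2515365875444264 knob-spot -0.16803807961261497
origin from holder [0.53423985 0.03829619 0.1       ] hinge mid rel 0.08607937737427053
origin [0.53731043 0.03710614 0.        ] spot [ 0.5484948  -0.04593213  0.05      ] rel 0.001443910913630695 -0.08377565002438266 knob rel 0.0014503529361436437 -0.25181426427666315 knob-spot -0.16803861425228048
origin from holder [0.53423985 0.03829619 0.1       ] hinge mid rel 0.08608259498717653
[[ 9.35271223e-01  3.53931401e-01 -5.50536945e-04]
 [ 3.53931827e-01 -9.35269919e-01  1.56231527e-03]
 [ 3.80517897e-05 -1.65604106e-03 -9.99998628e-01]]
```

The geometry fits: yaw is about 6.6°, the slide is about 83 mm, and the knob is at (0.568,-0.213). Moving towards the knob at height.

Call:
{"method": "carry_out", "body": {
  "plan": [
    {"dx": 38,"dy": -8,"dz": 0,"twist": 0,"fingers": -1},
    {"dx": 76,"dy": -17,"dz": 0,"twist": 0,"fingers": -1},
    {"dx": 114,"dy": -25,"dz": 0,"twist": 0,"fingers": -1},
    {"dx": 152,"dy": -33,"dz": 0,"twist": 0,"fingers": -1},
    {"dx": 190,"dy": -42,"dz": 0,"twist": 0,"fingers": -1}
  ]
}}

```text
clock: 0.57
eef_pos: [0.3409, -0.36, 0.2311]
tool_rot: [0.984, 0.18, -0.0, -0.0]
ft_force: [0.6, -0.5, 0.2]
grip_width: 0.0853
grasp_force: 0.0
```

Call:
{"method": "carry_out", "body": {
  "plan": [
    {"dx": 38,"dy": -8,"dz": 0,"twist": 0,"fingers": -1},
    {"dx": 76,"dy": -17,"dz": 0,"twist": 0,"fingers": -1},
    {"dx": 114,"dy": -25,"dz": 0,"twist": 4,"fingers": -1},
    {"dx": 152,"dy": -33,"dz": 0,"twist": 9,"fingers": -1},
    {"dx": 190,"dy": -42,"dz": 0,"twist": 14,"fingers": -1}
  ]
}}

```text
clock: 0.98
eef_pos: [0.5039, -0.2532, 0.231]
tool_rot: [0.998, 0.057, -0.0, -0.0]
ft_force: [0.2, -1.0, -0.2]
grip_width: 0.0854
grasp_force: 0.0
```

```bash
cat >> h.py <<'E'
def to(p):  # world target for TCP -> tool-axis shift mm, yaw of tool x
    o=bot.get_obs(); M=R.from_quat(o['tool_rot']).as_matrix()
    return np.round(1000*M.T@(np.asarray(p)-o['eef_pos']),1), np.degrees(np.arctan2(M[1,0],M[0,0])), o['eef_pos'],o['clock']
E
python3 - <<'E'
from h import *
snap('wrist','w1'); print(to([.568,-.213,.06]))
E
```

```text
(array([ 61.3, -28.3, 170.8]), np.float64(6.677245425358068), array([ 0.50967281, -0.24881493,  0.23038967]), 1.0333)
```

View pics/w1.png

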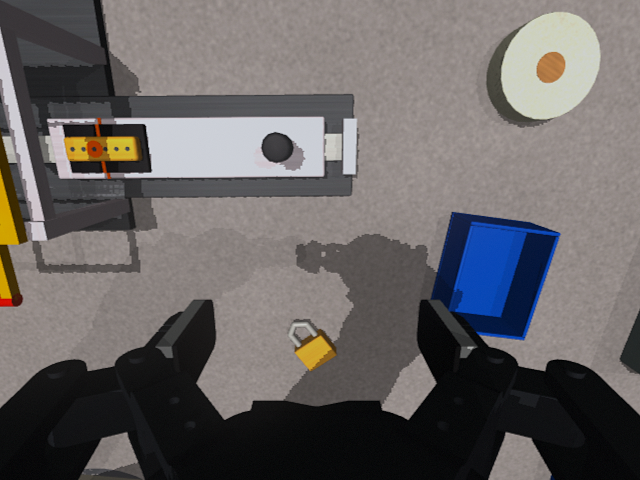

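The wrist view shows the knob top at (277,147), the spot at (95,150) and the rail edge level in the image, so the yaw is right.

```bash
python3 - <<'E'
from h import *
k=atz('w1',(277,147),.092); s=atz('w1',(95,150),.05); print(k,s,tri(('w1',(277,147)),('top0',(415.8,200.3)),('side0',(380.7,329))))
y=.1155; ey=np.array([-np.sin(y),np.cos(y),0]);ex=np.array([np.cos(y),np.sin(y),0]); o=np.array([.5373,.037,0]);print((s-o)@ey,(s-o)@ex,(k-s)@ey)
print(to([*k[:2],.057]))
E
```

```text
[ 0.56926054 -0.21435675  0.092     ] [ 0.54729444 -0.04487538  0.05      ] [ 0.56852951 -0.21319869  0.08854839]
-0.08248166187244309 0.000492254162604306 -0.17088360755443613
(array([ 62.4, -26.8, 173.8]), np.float64(6.677245425358068), array([ 0.50967281, -0.24881493,  0.23038967]), 1.0333)
```

Call:
{"method": "carry_out", "body": {
  "plan": [
    {"dx": 32,"dy": -14,"dz": 0,"twist": 0,"fingers": -1},
    {"dx": 62,"dy": -27,"dz": 0,"twist": 0,"fingers": -1},
    {"dx": 62,"dy": -27,"dz": 35,"twist": 0,"fingers": -1},
    {"dx": 62,"dy": -27,"dz": 70,"twist": 0,"fingers": -1},
    {"dx": 62,"dy": -27,"dz": 100,"twist": 0,"fingers": -1}
  ]
}}

```text
clock: 1.45
eef_pos: [0.5612, -0.2198, 0.1292]
tool_rot: [0.998, 0.06, -0.0, -0.0]
ft_force: [-0.5, 0.3, -0.8]
grip_width: 0.0855
grasp_force: 0.0
```

Call:
{"method": "carry_out", "body": {
  "plan": [
    {"dx": 0,"dy": 0,"dz": 25,"twist": 0,"fingers": -1},
    {"dx": 0,"dy": 0,"dz": 50,"twist": 0,"fingers": -1},
    {"dx": 0,"dy": 0,"dz": 70,"twist": 0,"fingers": -1},
    {"dx": 0,"dy": 0,"dz": 70,"twist": 0,"fingers": -1},
    {"dx": 0,"dy": 0,"dz": 70,"twist": 0,"fingers": 1}
  ]
}}

```text
clock: 1.87
eef_pos: [0.5596, -0.2201, 0.0599]
tool_rot: [0.998, 0.059, -0.002, -0.001]
ft_force: [0.2, 0.3, 0.3]
grip_width: 0.0754
grasp_force: 0.0
```

Call:
{"method": "carry_out", "body": {
  "plan": [
    {"fingers": 1},
    {"fingers": 1},
    {"fingers": 1},
    {"fingers": 1},
    {"fingers": 1}
  ]
}}

```text
$.plan[0]: bad value
```

```bash
python3 - <<'E'
from h import *
y=.1155; ey=np.array([-np.sin(y),np.cos(y),0])
o=bot.get_obs(); print(to(o['eef_pos']+.0825*ey),o['grip_width'],o['ft_force'])
E
```

```text
(array([  0.2, -82.5,   0.2]), np.float64(6.7404568856306675), array([ 0.55963242, -0.22012938,  0.05992946]), 1.8667) 0.0753918393448251 [0.19539078 0.2700526  0.27785868]
```

The TCP is about 10 mm short in x and 4 mm in y. I'll correct that, then close.

Call:
{"method": "carry_out", "body": {
  "plan": [
    {"dx": 5,"dy": -2,"dz": 0,"twist": 0,"fingers": -0.8},
    {"dx": 10,"dy": -5,"dz": 0,"twist": 0,"fingers": -0.8},
    {"dx": 10,"dy": -5,"dz": 0,"twist": 0,"fingers": -0.3},
    {"dx": 10,"dy": -5,"dz": 0,"twist": 0,"fingers": 0.2},
    {"dx": 10,"dy": -5,"dz": 0,"twist": 0,"fingers": 1}
  ]
}}

```text
clock: 2.28
eef_pos: [0.571, -0.2144, 0.0623]
tool_rot: [0.998, 0.059, 0.001, 0.0]
ft_force: [0.5, -0.0, 0.5]
grip_width: 0.0415
grasp_force: 0.0
```

Call:
{"method": "carry_out", "body": {
  "plan": [
    {"dx": 0,"dy": 0,"dz": 0,"twist": 0,"fingers": 1},
    {"dx": 0,"dy": 0,"dz": 0,"twist": 0,"fingers": 1},
    {"dx": 0,"dy": 0,"dz": 0,"twist": 0,"fingers": 1},
    {"dx": 0,"dy": 0,"dz": 0,"twist": 0,"fingers": 1},
    {"dx": 0,"dy": 0,"dz": 0,"twist": 0,"fingers": 1}
  ]
}}

```text
clock: 2.7
eef_pos: [0.5705, -0.2142, 0.062]
tool_rot: [0.998, 0.059, 0.0, -0.0]
ft_force: [-1.4, 2.2, 5.4]
grip_width: 0.0223
grasp_force: 58.6
```

```bash
python3 - <<'E'
from h import *
snap('wrist','w2')
y=.1155; ey=np.array([-np.sin(y),np.cos(y),0])
o=bot.get_obs(); print(to(o['eef_pos']+.0825*ey),o['grip_width'],o['grasp_force'],o['ft_force'])
E
```

```text
(array([  0.2, -82.5,   0. ]), np.float64(6.737050670273167), array([ 0.57053791, -0.21421338,  0.06193947]), 2.75) 0.02257685201814824 58.59867453575134 [-1.26442057  1.92460802  5.3282267 ]
```

View pics/w2.png

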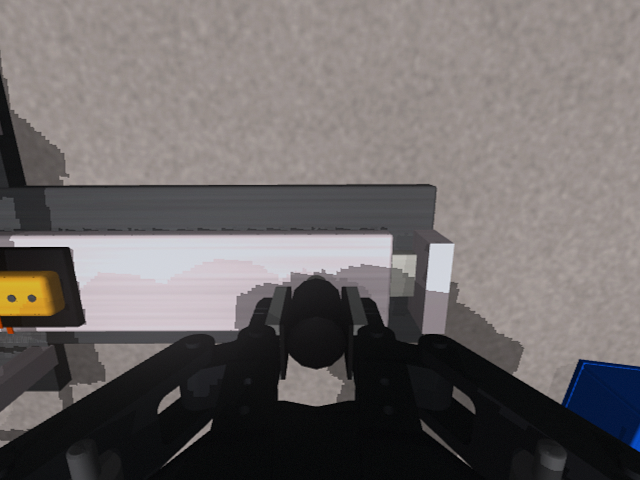

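The fingers hold the knob centrally, with the pads either side at about (265–370, 330). Sliding along the rail, first 80 mm.

Call:
{"method": "carry_out", "body": {
  "plan": [
    {"dx": 0,"dy": -6,"dz": 0,"twist": 0,"fingers": 1},
    {"dx": 0,"dy": -16,"dz": 0,"twist": 0,"fingers": 1},
    {"dx": 0,"dy": -26,"dz": 0,"twist": 0,"fingers": 1},
    {"dx": 0,"dy": -36,"dz": 0,"twist": 0,"fingers": 1},
    {"dx": 0,"dy": -44,"dz": 0,"twist": 0,"fingers": 1}
  ]
}}

```text
clock: 3.17
eef_pos: [0.5653, -0.1711, 0.062]
tool_rot: [0.998, 0.058, 0.0, 0.001]
ft_force: [-1.1, -4.0, 5.5]
grip_width: 0.0224
grasp_force: 59.3
```

Call:
{"method": "carry_out", "body": {
  "plan": [
    {"dx": 0,"dy": -10,"dz": 0,"twist": 0,"fingers": 1},
    {"dx": 0,"dy": -20,"dz": 0,"twist": 0,"fingers": 1},
    {"dx": 0,"dy": -30,"dz": 0,"twist": 0,"fingers": 1},
    {"dx": 0,"dy": -36,"dz": 0,"twist": 0,"fingers": 1},
    {"dx": 0,"dy": -36,"dz": 0,"twist": 0,"fingers": 1}
  ]
}}

```text
clock: 3.58
eef_pos: [0.5607, -0.1337, 0.0619]
tool_rot: [0.998, 0.059, 0.0, 0.0]
ft_force: [-3.4, 1.1, 6.8]
grip_width: 0.0222
grasp_force: 59.4
```

```bash
python3 - <<'E'
from h import *
snap('top','top1');snap('side','side1'); snap('wrist','w3')
print(to([0,0,0])[1:],bot.get_obs()['ft_force'],bot.get_obs()['grip_width'])
a=cv2.imread('pics/top1.png')[190:245,275:350]; b=cv2.imread('pics/side1.png')[215:300,300:375]
a=cv2.resize(a,(525,385),interpolation=2)[:, :400]; b=cv2.resize(b,(400,453),interpolation=2)
c=np.zeros((453,800,3),np.uint8); c[:385,:400]=a; c[:,400:]=b; cv2.imwrite('pics/c1.png',c)
E
```

```text
(np.float64(6.771776709716944), array([ 0.56070533, -0.13374905,  0.06192781]), 3.7333) [-1.29315279  2.02812622  6.87485692] 0.022332310215261334
```

View pics/c1.png

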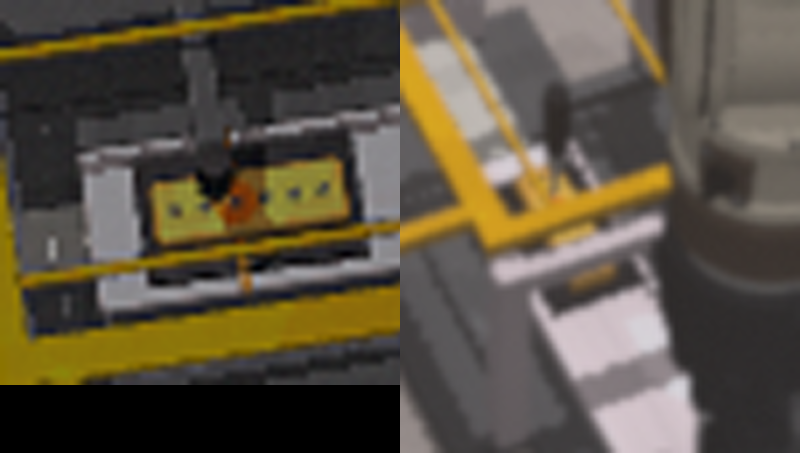

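Top crop: the ring centre is at about (242,205) and the holder's lower end at about (213,195), so the spot looks a few mm short. I'll refine this numerically.

```bash
python3 - <<'E'
from h import *
im=cv2.imread('pics/top1.png'); hsv=cv2.cvtColor(im,cv2.COLOR_BGR2HSV)
m=(hsv[...,0]>=5)&(hsv[...,0]<=16)&(hsv[...,1]>150)&(hsv[...,2]>90)
sub=m[200:240,285:340]; ys,xs=np.nonzero(sub); print([(x+285,y+200) for x,y in zip(xs,ys)])
y=.1155; ey=np.array([-np.sin(y),np.cos(y),0]);ex=np.array([np.cos(y),np.sin(y),0]);o=np.array([.5373,.037,0])
s=atz('top1',(309.6,219.3),.05);print('spot',s,(s-o)@ex,(s-o)@ey)
for z in (.057,.08,.1,.12): print(z,proj('top1',o+[0,0,z]), (proj('top1',o+[0,0,z])-[275,190])*7, proj('side1',o+[0,0,z]), (proj('side1',o+[0,0,z])-[300,215])*5.333)
g=cv2.cvtColor(im,cv2.COLOR_BGR2GRAY); print(g[206:226,298:316])
E
```

```text
[(np.int64(308), np.int64(216)), (np.int64(309), np.int64(216)), (np.int64(310), np.int64(216)), (np.int64(308), np.int64(217)), (np.int64(309), np.int64(217)), (np.int64(310), np.int64(217)), (np.int64(311), np.int64(217)), (np.int64(310), np.int64(218)), (np.int64(311), np.int64(218)), (np.int64(307), np.int64(219)), (np.int64(309), np.int64(219)), (np.int64(310), np.int64(219)), (np.int64(311), np.int64(219)), (np.int64(307), np.int64(220)), (np.int64(308), np.int64(220)), (np.int64(309), np.int64(220)), (np.int64(310), np.int64(220)), (np.int64(307), np.int64(221)), (np.int64(308), np.int64(221)), (np.int64(309), np.int64(221)), (np.int64(310), np.int64(221)), (np.int64(310), np.int64(230)), (np.int64(310), np.int64(231))]
spot [0.53642909 0.03026695 0.05      ] -0.0016410466423865716 -0.006587821319510025
0.057 [306.65371334 218.43340303] [221.57599337 199.0338212 ] [328.76428729 251.91909032] [153.39994412 196.88950869]
0.08 [306.48379985 216.46711072] [220.38659892 185.26977504] [328.94213526 245.70710363] [154.34840736 163.76098364]
0.1 [306.33089984 214.69770385] [219.316298
[... 990 characters left out ...]
 74  83  84 132 129 124]
 [121 121 130 128 130  64   9  15  11  32  70  69  66  74  62 101 128 127]
 [125 122 129 129 131 129  80  29  39  93  41  55  67  70  36  97 130 129]
 [124  92  96 132 129  98  60  92 100  75  51  56  67  70  81 127 129 128]
 [128  88  67 125 124 119 103 128  98  65  66  66  67  79  85 132 131 130]
 [127 123 119 122 123 122 123 129 121  65  66  64  77  89  88  95 130 126]
 [127 123 127 126 127 129 131 134 135  82  84  79  79  75  76  67  72  65]
 [135 132 130 124 116 112 113 104  97  76  58  52  48  41  31  31  21  25]
 [105  94  82  71  57  54  47  38  38  40  37  56  47  54  81 112 119 116]
 [ 41  36  31  30  36  58  64  85 109 111 114 117 115 108 102  97  73  64]]
```

The top view and the slide distance disagree by about 5 mm. I'll release, rise and look at the needle squarely from the front.

Call:
{"method": "carry_out", "body": {
  "plan": [
    {"dx": 0,"dy": 0,"dz": 0,"twist": 0,"fingers": -0.4},
    {"dx": 0,"dy": 0,"dz": 0,"twist": 0,"fingers": -0.4},
    {"dx": 0,"dy": 0,"dz": 0,"twist": 0,"fingers": -0.4},
    {"dx": 0,"dy": 0,"dz": 0,"twist": 0,"fingers": -0.4},
    {"dx": 0,"dy": 0,"dz": -15,"twist": 0,"fingers": -0.4}
  ]
}}

```text
clock: 4.15
eef_pos: [0.5585, -0.1342, 0.0731]
tool_rot: [0.998, 0.059, -0.003, -0.001]
ft_force: [-0.1, 1.2, -0.4]
grip_width: 0.0599
grasp_force: 0.0
```

Call:
{"method": "carry_out", "body": {
  "plan": [
    {"dx": 0,"dy": 0,"dz": -35,"twist": 0,"fingers": -0.4},
    {"dx": 0,"dy": 0,"dz": -70,"twist": 0,"fingers": -0.4},
    {"dx": 0,"dy": 0,"dz": -105,"twist": 0,"fingers": -0.4},
    {"dx": 0,"dy": 0,"dz": -140,"twist": 0,"fingers": -0.4},
    {"dx": -20,"dy": -20,"dz": -155,"twist": 0,"fingers": -0.4}
  ]
}}

```text
clock: 4.57
eef_pos: [0.5438, -0.1199, 0.236]
tool_rot: [0.998, 0.057, 0.005, 0.002]
ft_force: [0.7, 0.4, 1.7]
grip_width: 0.06
grasp_force: 0.0
```

Call:
{"method": "carry_out", "body": {
  "plan": [
    {"dx": -28,"dy": -30,"dz": 0,"twist": 0,"fingers": -0.4},
    {"dx": -56,"dy": -60,"dz": 0,"twist": 0,"fingers": -0.4},
    {"dx": -84,"dy": -90,"dz": 0,"twist": 0,"fingers": -0.4},
    {"dx": -112,"dy": -120,"dz": 0,"twist": 0,"fingers": -0.4},
    {"dx": -140,"dy": -150,"dz": 0,"twist": 0,"fingers": -0.4}
  ]
}}

```text
clock: 4.98
eef_pos: [0.3805, 0.016, 0.231]
tool_rot: [0.998, 0.058, 0.0, -0.0]
ft_force: [0.5, 1.0, 0.5]
grip_width: 0.0601
grasp_force: 0.0
```

Call:
{"method": "carry_out", "body": {
  "plan": [
    {"dx": 0,"dy": 0,"dz": 0,"twist": 0,"fingers": -0.4},
    {"dx": 0,"dy": 0,"dz": 0,"twist": 0,"fingers": -0.4},
    {"dx": 0,"dy": 0,"dz": 0,"twist": 0,"fingers": -0.4},
    {"dx": 0,"dy": 0,"dz": 0,"twist": 0,"fingers": -0.4},
    {"dx": 0,"dy": 0,"dz": 0,"twist": 0,"fingers": -0.4}
  ]
}}

```text
clock: 5.4
eef_pos: [0.3832, 0.0146, 0.2313]
tool_rot: [0.998, 0.058, 0.0, 0.0]
ft_force: [-0.2, 0.4, 0.0]
grip_width: 0.0599
grasp_force: 0.0
```

```bash
python3 - <<'E'
from h import *
c=snap('wrist','w4'); o=np.array([.5373,.037,0]); p=proj('w4',o+[0,0,.057]); print(p,proj('w4',o+[0,0,.1]),to([0,0,0])[1:],c['eye'])
x0=int(max(p[0]-65,0));y0=int(max(p[1]-50,0)); print(x0,y0)
im=cv2.imread('pics/w4.png'); cv2.imwrite('pics/c4.png',cv2.resize(im[y0:y0+100,x0:x0+130],None,fx=6,fy=6,interpolation=2))
E
```

```text
[311.02524395  37.94523379] [310.13723196  19.1416119 ] (np.float64(6.6446126469561575), array([0.38305088, 0.01457922, 0.2311535 ]), 5.45) [0.45215604 0.02279479 0.37381202]
246 0
```

View pics/c4.png

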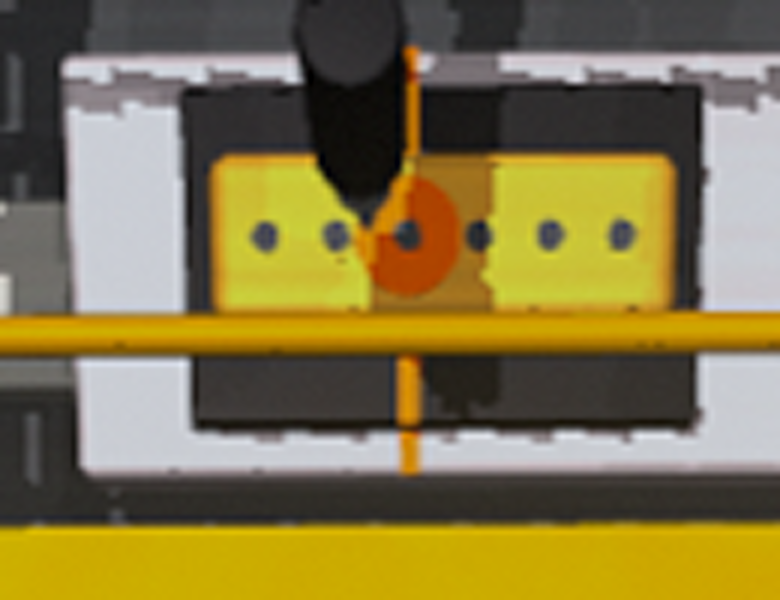

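This view is clear: the needle tip is at about (367,230), the ring centre at (409,236), and the ring is 102 px wide for 15 mm. The spot is 6 mm short. Going back to regrip the knob and push 6 mm more.

Call:
{"method": "carry_out", "body": {
  "plan": [
    {"dx": 25,"dy": 27,"dz": 0,"twist": 0,"fingers": -0.4},
    {"dx": 53,"dy": 56,"dz": 0,"twist": 0,"fingers": -0.4},
    {"dx": 81,"dy": 86,"dz": 0,"twist": 0,"fingers": -0.4},
    {"dx": 109,"dy": 115,"dz": 0,"twist": 0,"fingers": -0.4},
    {"dx": 135,"dy": 142,"dz": 0,"twist": 0,"fingers": -0.4}
  ]
}}

```text
clock: 5.87
eef_pos: [0.5348, -0.1126, 0.2305]
tool_rot: [0.998, 0.058, -0.0, -0.0]
ft_force: [-0.5, -0.8, 0.2]
grip_width: 0.0597
grasp_force: 0.0
```

Call:
{"method": "carry_out", "body": {
  "plan": [
    {"dx": 24,"dy": 26,"dz": 0,"twist": 0,"fingers": -0.4},
    {"dx": 24,"dy": 26,"dz": 0,"twist": 0,"fingers": -0.4},
    {"dx": 24,"dy": 26,"dz": 30,"twist": 0,"fingers": -0.4},
    {"dx": 24,"dy": 26,"dz": 60,"twist": 0,"fingers": -0.4},
    {"dx": 24,"dy": 26,"dz": 80,"twist": 0,"fingers": -0.4}
  ]
}}

```text
clock: 6.28
eef_pos: [0.5588, -0.1337, 0.1479]
tool_rot: [0.998, 0.058, -0.002, -0.001]
ft_force: [-0.7, -0.3, -1.3]
grip_width: 0.0598
grasp_force: 0.0
```

```bash
python3 - <<'E'
from h import *
print(to([.5607,-.1337,.062]))
E
```

```text
(array([ 2.2,  0.3, 85.9]), np.float64(6.6266629729129045), array([ 0.5587969 , -0.13373311,  0.14788485]), 6.2833)
```

Call:
{"method": "carry_out", "body": {
  "plan": [
    {"dx": 1,"dy": 0,"dz": 30,"twist": 0,"fingers": -0.4},
    {"dx": 1,"dy": 0,"dz": 60,"twist": 0,"fingers": -0.4},
    {"dx": 1,"dy": 0,"dz": 87,"twist": 0,"fingers": -0.4},
    {"dx": 1,"dy": 0,"dz": 87,"twist": 0,"fingers": -0.4},
    {"dx": 1,"dy": 0,"dz": 87,"twist": 0,"fingers": 1}
  ]
}}

```text
clock: 6.7
eef_pos: [0.5592, -0.133, 0.0625]
tool_rot: [0.998, 0.058, -0.002, -0.001]
ft_force: [0.1, 0.9, 0.6]
grip_width: 0.0492
grasp_force: 0.0
```

Call:
{"method": "carry_out", "body": {
  "plan": [
    {"dx": 0,"dy": 0,"dz": 0,"twist": 0,"fingers": 1},
    {"dx": 0,"dy": 0,"dz": 0,"twist": 0,"fingers": 1},
    {"dx": 0,"dy": 0,"dz": 0,"twist": 0,"fingers": 1},
    {"dx": 0,"dy": 0,"dz": 0,"twist": 0,"fingers": 1},
    {"dx": 0,"dy": 0,"dz": 0,"twist": 0,"fingers": 1}
  ]
}}

```text
clock: 7.12
eef_pos: [0.5627, -0.1335, 0.0667]
tool_rot: [0.998, 0.059, 0.002, 0.001]
ft_force: [-0.4, -1.0, 6.1]
grip_width: 0.0222
grasp_force: 59.3
```

Call:
{"method": "carry_out", "body": {
  "plan": [
    {"dx": 0,"dy": -2,"dz": 0,"twist": 0,"fingers": 1},
    {"dx": 0,"dy": -4,"dz": 0,"twist": 0,"fingers": 1},
    {"dx": 0,"dy": -6,"dz": 0,"twist": 0,"fingers": 1},
    {"dx": 0,"dy": -6,"dz": 0,"twist": 0,"fingers": 1},
    {"dx": 0,"dy": -6,"dz": 0,"twist": 0,"fingers": 1}
  ]
}}

```text
clock: 7.53
eef_pos: [0.5619, -0.1279, 0.0667]
tool_rot: [0.998, 0.059, 0.002, 0.001]
ft_force: [-0.2, -1.1, 7.0]
grip_width: 0.0222
grasp_force: 59.3
```

Call:
{"method": "carry_out", "body": {
  "plan": [
    {"dx": 0,"dy": 0,"dz": 0,"twist": 0,"fingers": 1},
    {"dx": 0,"dy": 0,"dz": 0,"twist": 0,"fingers": -0.4},
    {"dx": 0,"dy": 0,"dz": 0,"twist": 0,"fingers": -0.4},
    {"dx": 0,"dy": 0,"dz": 0,"twist": 0,"fingers": -0.4},
    {"dx": 0,"dy": 0,"dz": 0,"twist": 0,"fingers": -0.4}
  ]
}}

```text
clock: 7.95
eef_pos: [0.5598, -0.1267, 0.0641]
tool_rot: [0.998, 0.059, -0.0, -0.0]
ft_force: [-0.6, 0.4, -0.1]
grip_width: 0.0599
grasp_force: 0.0
```

Call:
{"method": "carry_out", "body": {
  "plan": [
    {"dx": 0,"dy": 0,"dz": -35,"twist": 0,"fingers": -0.4},
    {"dx": 0,"dy": 0,"dz": -70,"twist": 0,"fingers": -0.4},
    {"dx": 0,"dy": 0,"dz": -105,"twist": 0,"fingers": -0.4},
    {"dx": 0,"dy": 0,"dz": -140,"twist": 0,"fingers": -0.4},
    {"dx": -20,"dy": -20,"dz": -170,"twist": 0,"fingers": -0.4}
  ]
}}

```text
clock: 8.37
eef_pos: [0.5407, -0.1113, 0.2359]
tool_rot: [0.998, 0.058, 0.002, 0.001]
ft_force: [1.2, 0.1, 0.8]
grip_width: 0.0597
grasp_force: 0.0
```

Call:
{"method": "carry_out", "body": {
  "plan": [
    {"dx": -28,"dy": -29,"dz": 0,"twist": 0,"fingers": -0.4},
    {"dx": -56,"dy": -58,"dz": 0,"twist": 0,"fingers": -0.4},
    {"dx": -84,"dy": -87,"dz": 0,"twist": 0,"fingers": -0.4},
    {"dx": -112,"dy": -116,"dz": 0,"twist": 0,"fingers": -0.4},
    {"dx": -140,"dy": -145,"dz": 0,"twist": 0,"fingers": -0.4}
  ]
}}

```text
clock: 8.78
eef_pos: [0.3799, 0.019, 0.234]
tool_rot: [0.998, 0.058, -0.0, -0.0]
ft_force: [-0.3, 0.2, -0.4]
grip_width: 0.0597
grasp_force: 0.0
```

Call:
{"method": "carry_out", "body": {
  "plan": [
    {"dx": 0,"dy": 0,"dz": 0,"twist": 0,"fingers": -0.1},
    {"dx": 0,"dy": 0,"dz": 0,"twist": 0,"fingers": -0.1},
    {"dx": 0,"dy": 0,"dz": 0,"twist": 0,"fingers": -0.1},
    {"dx": 0,"dy": 0,"dz": 0,"twist": 0,"fingers": -0.1},
    {"dx": 0,"dy": 0,"dz": 0,"twist": 0,"fingers": -0.1}
  ]
}}

```text
clock: 9.2
eef_pos: [0.3829, 0.0176, 0.2343]
tool_rot: [0.998, 0.058, 0.0, 0.0]
ft_force: [0.7, -0.6, 0.7]
grip_width: 0.0471
grasp_force: 0.0
```

```bash
python3 - <<'E'
from h import *
c=snap('wrist','w5'); o=np.array([.5373,.037,0]); p=proj('w5',o+[0,0,.057]); print(p,to([0,0,0])[1:],c['eye'],bot.get_obs()['grip_width'])
x0=int(max(p[0]-65,0));y0=int(max(p[1]-50,0)); print(x0,y0)
im=cv2.imread('pics/w5.png'); a=cv2.resize(im[y0:y0+100,x0:x0+100],None,fx=5,fy=5,interpolation=2)
b=cv2.resize(im,None,fx=.45,fy=.45); C=np.zeros((500,800,3),np.uint8); C[:,:500]=a; C[:216,500:788]=b
cv2.imwrite('pics/c5.png',C)
E
```

```text
[314.69557697  39.07430327] (np.float64(6.647868565519326), array([0.38273768, 0.01757913, 0.23415017]), 9.25) [0.45185053 0.02578256 0.37679469] 0.04722555371143649
249 0
```

View pics/c5.png

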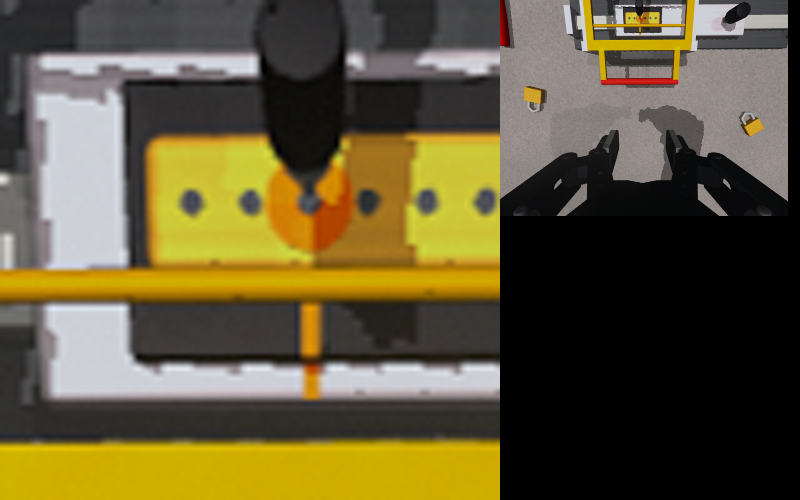

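The needle now points into the ring's centre hole: tip at about (308,195), spot at (310,203), so the offset is within 0.5 mm. Next I'll measure the bar by its red colour in all three views.

```bash
python3 - <<'E'
from h import *
snap('top','top2');snap('side','side2')
def red(f,x0,y0,x1,y1):
    h=cv2.cvtColor(cv2.imread(f'pics/{f}.png'),cv2.COLOR_BGR2HSV)
    m=(((h[...,0]<4)|(h[...,0]>174))&(h[...,1]>170)&(h[...,2]>80)).astype(np.uint8); q=np.zeros_like(m); q[y0:y1,x0:x1]=m[y0:y1,x0:x1]
    ys,xs=np.nonzero(q); r=cv2.minAreaRect(np.c_[xs,ys].astype(np.float32)); print(f,len(xs),r); return f,r[0]
w=red('w5',180,150,440,220); t=red('top0',275,240,350,275); s=red('side0',265,215,305,270)
print(red('top2',275,240,350,275))
for a in ((w,t,s),(w,t),(w,s),(t,s)): print(tri(*a))
p=tri(w,t,s); print(to([p[0],p[1],.2]))
print(np.degrees(bot.get_obs()['joint_pos']))
E
```

```text
w5 2294 ((310.0, 180.5), (13.0, 170.0), 90.0)
top0 216 ((312.4700012207031, 260.7900085449219), (4.242640495300293, 53.88153839111328), 81.8698959350586)
side0 121 ((284.10003662109375, 243.70001220703125), (40.69643783569336, 3.1304941177368164), 63.43495178222656)
top2 0 ((0.0, 0.0), (0.0, 0.0), 0.0)
('top2', (0.0, 0.0))
[0.42906677 0.02677285 0.13651625]
[0.4288927  0.02679402 0.1345427 ]
[0.42930406 0.02735296 0.13595357]
[0.42893212 0.0261033  0.1373512 ]
(array([47.4, -3.7, 34. ]), np.float64(6.6539446718771815), array([0.38243011, 0.01765371, 0.23404372]), 9.35)
[ 2.64355730e+00  3.84493541e-01 -1.48373112e+01  7.48124063e+01
 -6.93872197e-04  1.75989613e+02]
```

Call:
{"method": "carry_out", "body": {
  "plan": [
    {"dx": 10,"dy": -1,"dz": 0,"twist": -6,"fingers": 0.1},
    {"dx": 20,"dy": -2,"dz": 0,"twist": -12,"fingers": 0.1},
    {"dx": 30,"dy": -3,"dz": 0,"twist": -18,"fingers": 0.1},
    {"dx": 40,"dy": -4,"dz": 0,"twist": -24,"fingers": 0.1},
    {"dx": 47,"dy": -4,"dz": 0,"twist": -30,"fingers": 0.1}
  ]
}}

```text
clock: 9.77
eef_pos: [0.4292, 0.0275, 0.234]
tool_rot: [0.948, 0.317, -0.0, -0.0]
ft_force: [0.1, 0.0, 0.2]
grip_width: 0.0384
grasp_force: 0.0
```

Call:
{"method": "carry_out", "body": {
  "plan": [
    {"dx": 0,"dy": 0,"dz": 0,"twist": -6,"fingers": 0.1},
    {"dx": 0,"dy": 0,"dz": 0,"twist": -12,"fingers": 0.1},
    {"dx": 0,"dy": 0,"dz": 0,"twist": -18,"fingers": 0.1},
    {"dx": 0,"dy": 0,"dz": 0,"twist": -24,"fingers": 0.1},
    {"dx": 0,"dy": 0,"dz": 0,"twist": -30,"fingers": 0.1}
  ]
}}

```text
clock: 10.18
eef_pos: [0.4284, 0.0273, 0.234]
tool_rot: [0.834, 0.552, -0.0, -0.0]
ft_force: [0.3, -0.0, 0.0]
grip_width: 0.0387
grasp_force: 0.0
```

Call:
{"method": "carry_out", "body": {
  "plan": [
    {"dx": 0,"dy": 0,"dz": 0,"twist": -7,"fingers": 0.1},
    {"dx": 0,"dy": 0,"dz": 0,"twist": -14,"fingers": 0.1},
    {"dx": 0,"dy": 0,"dz": 0,"twist": -21,"fingers": 0.1},
    {"dx": 0,"dy": 0,"dz": 0,"twist": -27,"fingers": 0.1},
    {"dx": 0,"dy": 0,"dz": 0,"twist": -30,"fingers": 0.1}
  ]
}}

```text
clock: 10.6
eef_pos: [0.4284, 0.0273, 0.234]
tool_rot: [0.663, 0.749, -0.0, -0.0]
ft_force: [-0.6, -0.2, 0.5]
grip_width: 0.0386
grasp_force: 0.0
```

Call:
{"method": "carry_out", "body": {
  "plan": [
    {"dx": 0,"dy": 0,"dz": 0,"twist": 0,"fingers": 0.1},
    {"dx": 0,"dy": 0,"dz": 0,"twist": 0,"fingers": 0.1},
    {"dx": 0,"dy": 0,"dz": 0,"twist": 0,"fingers": 0.1},
    {"dx": 0,"dy": 0,"dz": 0,"twist": 0,"fingers": 0.1},
    {"dx": 0,"dy": 0,"dz": 0,"twist": 0,"fingers": 0.1}
  ]
}}

```text
clock: 11.02
eef_pos: [0.4281, 0.0276, 0.2343]
tool_rot: [0.665, 0.747, -0.0, -0.0]
ft_force: [0.2, 0.4, -1.0]
grip_width: 0.0387
grasp_force: 0.0
```

```bash
python3 - <<'E'
from h import *
print(to([.4291,.0268,.1365-.019]),np.degrees(bot.get_obs()['joint_pos']).round(1),bot.get_obs()['grip_width'])
E
```

```text
(array([ -0.9,   0.9, 116.8]), np.float64(96.69478508875167), array([0.42812527, 0.02758835, 0.23428376]), 11.0167) [ 3.7  5.7 -9.2 75.2 -0.  87. ] 0.03868270534823565
```

Call:
{"method": "carry_out", "body": {
  "plan": [
    {"dx": 0,"dy": 1,"dz": 25,"twist": 0,"fingers": 0.1},
    {"dx": 0,"dy": 1,"dz": 50,"twist": 0,"fingers": 0.1},
    {"dx": 0,"dy": 1,"dz": 75,"twist": 0,"fingers": 0.1},
    {"dx": 0,"dy": 1,"dz": 95,"twist": 0,"fingers": 0.1},
    {"dx": 0,"dy": 1,"dz": 105,"twist": 0,"fingers": 0.1}
  ]
}}

```text
clock: 11.43
eef_pos: [0.4272, 0.0277, 0.1268]
tool_rot: [0.665, 0.747, -0.001, -0.001]
ft_force: [0.4, 0.5, 0.2]
grip_width: 0.0382
grasp_force: 0.0
```

Call:
{"method": "carry_out", "body": {
  "plan": [
    {"dx": 0,"dy": 0,"dz": 6,"twist": 0,"fingers": 0.1},
    {"dx": 0,"dy": 0,"dz": 11,"twist": 0,"fingers": 0.1},
    {"dx": 0,"dy": 0,"dz": 11,"twist": 0,"fingers": 0.1},
    {"dx": 0,"dy": 0,"dz": 11,"twist": 0,"fingers": 1},
    {"dx": 0,"dy": 0,"dz": 11,"twist": 0,"fingers": 1}
  ]
}}

```text
clock: 11.85
eef_pos: [0.4299, 0.0278, 0.1192]
tool_rot: [0.664, 0.747, 0.001, 0.001]
ft_force: [0.5, 0.2, -0.4]
grip_width: 0.0149
grasp_force: 0.0
```

Call:
{"method": "carry_out", "body": {
  "plan": [
    {"dx": 0,"dy": 0,"dz": 0,"twist": 0,"fingers": 1},
    {"dx": 0,"dy": 0,"dz": 0,"twist": 0,"fingers": 1},
    {"dx": 0,"dy": 0,"dz": 0,"twist": 0,"fingers": 1},
    {"dx": 0,"dy": 0,"dz": 0,"twist": 0,"fingers": 1},
    {"dx": 0,"dy": 0,"dz": 0,"twist": 0,"fingers": 1}
  ]
}}

```text
clock: 12.27
eef_pos: [0.4289, 0.0277, 0.1187]
tool_rot: [0.664, 0.747, 0.0, 0.0]
ft_force: [-4.1, -0.2, 4.9]
grip_width: 0.0078
grasp_force: 58.8
```

```bash
python3 - <<'E'
from h import *
o=bot.get_obs();p=o['eef_pos'];print(p,o['grip_width'],o['grasp_force'],o['ft_force'],to(p)[1])
for a in (10,20,30,40,50,60):
    t=np.radians(a); print(a,'dy',round(195*(1-np.cos(t)),1),'dz',round(-195*np.sin(t),1))
E
```

```text
[0.42893672 0.0277202  0.1186583 ] 0.007827725371853002 58.766584396362305 [-4.07103448 -0.15731041  4.89745787] 96.72934191663113
10 dy 3.0 dz -33.9
20 dy 11.8 dz -66.7
30 dy 26.1 dz -97.5
40 dy 45.6 dz -125.3
50 dy 69.7 dz -149.4
60 dy 97.5 dz -168.9
```

The bar is gripped. Lifting along the 195 mm arc.

Call:
{"method": "carry_out", "body": {
  "plan": [
    {"dx": 0,"dy": 0.3,"dz": -10,"twist": 0,"fingers": 1},
    {"dx": 0,"dy": 1,"dz": -20.5,"twist": 0,"fingers": 1},
    {"dx": 0,"dy": 2.5,"dz": -30.5,"twist": 0,"fingers": 1},
    {"dx": 0,"dy": 4.5,"dz": -40.5,"twist": 0,"fingers": 1},
    {"dx": 0,"dy": 6.5,"dz": -50.5,"twist": 0,"fingers": 1}
  ]
}}

```text
clock: 12.68
eef_pos: [0.4346, 0.0284, 0.168]
tool_rot: [0.664, 0.747, -0.001, -0.001]
ft_force: [-1.2, -0.0, -4.3]
grip_width: 0.0077
grasp_force: 58.4
```

Call:
{"method": "carry_out", "body": {
  "plan": [
    {"dx": 0,"dy": 3,"dz": -10,"twist": 0,"fingers": 1},
    {"dx": 0,"dy": 6.5,"dz": -19.5,"twist": 0,"fingers": 1},
    {"dx": 0,"dy": 10.5,"dz": -29,"twist": 0,"fingers": 1},
    {"dx": 0,"dy": 15,"dz": -38,"twist": 0,"fingers": 1},
    {"dx": 0,"dy": 19.5,"dz": -47,"twist": 0,"fingers": 1}
  ]
}}

```text
clock: 13.1
eef_pos: [0.452, 0.0305, 0.2144]
tool_rot: [0.664, 0.747, -0.003, -0.003]
ft_force: [-4.7, -1.1, -2.5]
grip_width: 0.0076
grasp_force: 58.4
```

```bash
python3 - <<'E'
from h import *
o=bot.get_obs();p=o['eef_pos'];print((R.from_quat(o['tool_rot']).inv().apply(p-[.42894,.02772,.11866])*1000).round(1),o['ft_force'],o['ft_torque'],o['grasp_force'],o['grip_width'])
E
```

```text
[  0.1  22.5 -95.9] [-4.66013779 -1.06504398 -2.53795109] [-0.23815886  1.33954602  0.02381387] 58.37157368659973 0.007555852437151315
```

Low forces and on the arc (about 29°). Continuing to 60°.

Call:
{"method": "carry_out", "body": {
  "plan": [
    {"dx": 0,"dy": 5.5,"dz": -8.5,"twist": 0,"fingers": 1},
    {"dx": 0,"dy": 11,"dz": -17,"twist": 0,"fingers": 1},
    {"dx": 0,"dy": 17.5,"dz": -25,"twist": 0,"fingers": 1},
    {"dx": 0,"dy": 24,"dz": -33,"twist": 0,"fingers": 1},
    {"dx": 0,"dy": 31,"dz": -40.5,"twist": 0,"fingers": 1}
  ]
}}

```text
clock: 13.52
eef_pos: [0.4804, 0.034, 0.2554]
tool_rot: [0.664, 0.747, -0.004, -0.004]
ft_force: [-15.0, -1.8, 6.8]
grip_width: 0.0078
grasp_force: 58.6
```

Call:
{"method": "carry_out", "body": {
  "plan": [
    {"dx": 0,"dy": 7.5,"dz": -7,"twist": 0,"fingers": 1},
    {"dx": 0,"dy": 15,"dz": -13.5,"twist": 0,"fingers": 1},
    {"dx": 0,"dy": 23.5,"dz": -20,"twist": 0,"fingers": 1},
    {"dx": 0,"dy": 31.5,"dz": -25.5,"twist": 0,"fingers": 1},
    {"dx": 0,"dy": 40.5,"dz": -31,"twist": 0,"fingers": 1}
  ]
}}

```text
clock: 13.93
eef_pos: [0.5216, 0.0389, 0.2893]
tool_rot: [0.664, 0.747, -0.002, -0.002]
ft_force: [-16.3, -2.0, 17.0]
grip_width: 0.0077
grasp_force: 60.9
```

Call:
{"method": "carry_out", "body": {
  "plan": [
    {"dx": 0,"dy": 0,"dz": 0,"twist": 0,"fingers": 1},
    {"dx": 0,"dy": 0,"dz": 0,"twist": 0,"fingers": 1},
    {"dx": 0,"dy": 0,"dz": 0,"twist": 0,"fingers": 1},
    {"dx": 0,"dy": 0,"dz": 0,"twist": 0,"fingers": 1},
    {"dx": 0,"dy": 0,"dz": 0,"twist": 0,"fingers": 1}
  ]
}}

```text
clock: 14.35
eef_pos: [0.5228, 0.0391, 0.29]
tool_rot: [0.664, 0.747, -0.001, -0.001]
ft_force: [-15.7, -1.7, 16.6]
grip_width: 0.008
grasp_force: 61.1
```

```bash
python3 - <<'E'
from h import *
o=bot.get_obs();p=o['eef_pos'];d=(R.from_quat(o['tool_rot']).inv().apply(p-[.42894,.02772,.11866])*1000);print(d.round(1),np.degrees(np.arctan2(-d[2],195-d[1])),np.hypot(d[2],195-d[1]),o['ft_force'],o['grasp_force'],o['grip_width'],o['clock'])
snap('top','top3');snap('side','side3');snap('wrist','w6')
a=cv2.imread('pics/top3.png')[150:290,235:455]; b=cv2.imread('pics/side3.png')[170:390,250:430]
C=np.zeros((550,800,3),np.uint8); C[:280,:440]=cv2.resize(a,(440,280),interpolation=2); C[:440,440:]=cv2.resize(b,(360,440),interpolation=2)
C[285:540,:340]=cv2.resize(cv2.imread('pics/w6.png'),(340,255)); cv2.imwrite('pics/c6.png',C)
E
```

```text
[   0.4   94.1 -171.6] 59.55696774068276 199.0648469987202 [-15.71640019  -1.70845323  16.58201788] 61.11722767353058 0.007998982114108261 14.35
```

View pics/c6.png

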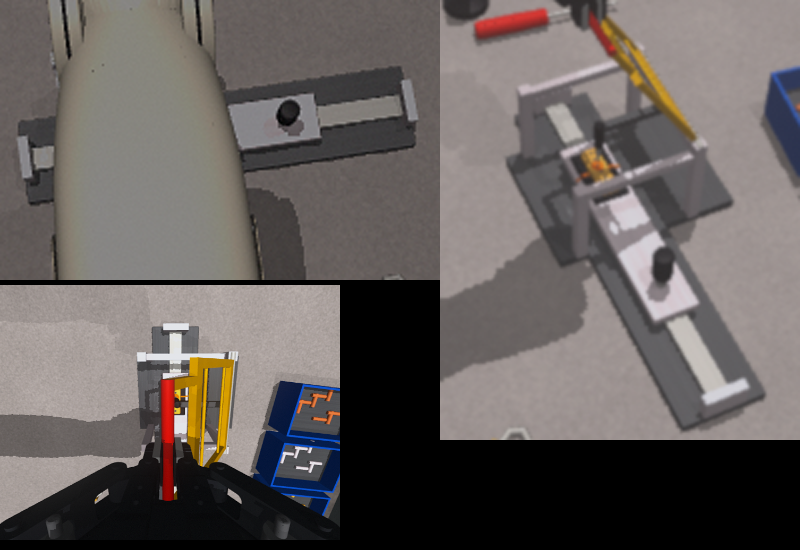

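The last picture shows the guard raised, with the bar at (600,30) in the side inset, the spot under the needle at (598,165), and nothing else disturbed. There is about 22 N of radial preload along the guard arm, so I'll ease the tool outward by 3 mm.

Call:
{"method": "carry_out", "body": {
  "plan": [
    {"dx": 0,"dy": -0.5,"dz": -0.9,"twist": 0,"fingers": 1},
    {"dx": 0,"dy": -1,"dz": -1.7,"twist": 0,"fingers": 1},
    {"dx": 0,"dy": -1.5,"dz": -2.6,"twist": 0,"fingers": 1},
    {"dx": 0,"dy": -1.5,"dz": -2.6,"twist": 0,"fingers": 1},
    {"dx": 0,"dy": -1.5,"dz": -2.6,"twist": 0,"fingers": 1}
  ]
}}

```text
clock: 14.92
eef_pos: [0.5227, 0.0391, 0.2901]
tool_rot: [0.664, 0.747, -0.001, -0.001]
ft_force: [-6.3, -0.1, 5.5]
grip_width: 0.0077
grasp_force: 59.8
```

```bash
python3 - <<'E'
from h import *
o=bot.get_obs();p=o['eef_pos'];d=(R.from_quat(o['tool_rot']).inv().apply(p-[.42894,.02772,.11866])*1000);print(d.round(1),np.degrees(np.arctan2(-d[2],195-d[1])),np.hypot(d[2],195-d[1]),o['ft_force'],o['grasp_force'],o['clock'])
snap('side','side4'); snap('wrist','w7')
y=.1155; Rz=R.from_euler('z',y).as_matrix(); O=np.array([.4290,.0268,0])+Rz@[.110,0,0]
def bar(a,v,r=.195):
    t=np.radians(a); return O+Rz@np.array([.085-r*np.cos(t),v,.1360+r*np.sin(t)])
print('check shut', proj('side0',bar(0,-.056)),'seen 294,262.3; w5',proj('w5',bar(0,0)))
for f,x0,y0,x1,y1 in (('side4',300,160,350,215),('w7',280,150,350,400)):
    h=cv2.cvtColor(cv2.imread(f'pics/{f}.png'),cv2.COLOR_BGR2HSV)[y0:y1,x0:x1]
    m=((h[...,0]<4)|(h[...,0]>174))&(h[...,1]>170)&(h[...,2]>60); ys,xs=np.nonzero(m); ys+=y0;xs+=x0
    g=np.polyfit(ys,xs,1); print(f,len(xs),xs.min(),xs.max(),ys.min(),ys.max())
    for a in (55,58,60,62,65):
        q=[proj(f,bar(a,v)) for v in (-.05,-.03,.03,.05)]
        print(a,np.round(q,1).tolist(),'line err',[round(float(np.polyval(g,k[1])-k[0]),1) for k in q])
E
```

```text
[   0.4   93.9 -171.8] 59.51615853418287 199.30016330668698 [-6.33170186 -0.10046384  5.45098408] 59.770676493644714 14.9167
check shut [293.40214747 262.37407095] seen 294,262.3; w5 [310.90873063 180.67013295]
side4 56 300 336 160 195
55 [[328.9, 198.0], [324.9, 191.3], [313.2, 172.2], [309.4, 166.1]] line err [12.3, 7.0, -8.3, -13.2]
58 [[332.9, 194.8], [328.8, 188.2], [316.9, 169.1], [313.1, 163.0]] line err [3.9, -1.4, -16.5, -21.3]
60 [[335.6, 192.7], [331.5, 186.1], [319.5, 167.1], [315.7, 161.0]] line err [-1.8, -6.9, -21.9, -26.7]
62 [[338.4, 190.7], [334.2, 184.1], [322.2, 165.2], [318.3, 159.1]] line err [-7.4, -12.5, -27.4, -32.1]
65 [[342.6, 187.8], [338.4, 181.2], [326.3, 162.3], [322.4, 156.3]] line err [-15.8, -20.8, -35.4, -40.1]
w7 4949 303 328 177 399
55 [[292.4, 408.0], [291.7, 372.3], [289.2, 249.1], [288.2, 201.5]] line err [23.8, 24.4, 26.3, 27.1]
58 [[309.8, 416.9], [309.7, 380.3], [309.2, 253.2], [309.1, 203.7]] line err [6.5, 6.4, 6.3, 6.2]
60 [[322.4, 422.8], [322.7, 385.6], [323.9, 255.9], [324.4, 205.3]] line err [-6.1, -6.6, -8.4, -9.0]
62 [[335.8, 428.6], [336.7, 390.8], [339.6, 258.5], [340.7, 206.8]] line err [-19.5, -20.5, -24.1, -25.4]
65 [[357.4, 437.0], [359.1, 398.3], [365.1, 262.5], [367.4, 209.0]] line err [-41.1, -42.9, -49.5, -52.1]
```

TCP arc, side view and wrist view give 59–59.5°. A last nudge of about 0.6°, then hold.

Call:
{"method": "carry_out", "body": {
  "plan": [
    {"dx": 0,"dy": 0.5,"dz": -0.6,"twist": 0,"fingers": 1},
    {"dx": 0,"dy": 1,"dz": -1.3,"twist": 0,"fingers": 1},
    {"dx": 0,"dy": 1.6,"dz": -1.9,"twist": 0,"fingers": 1},
    {"dx": 0,"dy": 1.6,"dz": -1.9,"twist": 0,"fingers": 1},
    {"dx": 0,"dy": 1.6,"dz": -1.9,"twist": 0,"fingers": 1}
  ]
}}

```text
clock: 15.43
eef_pos: [0.5244, 0.0393, 0.2912]
tool_rot: [0.664, 0.747, -0.001, -0.002]
ft_force: [-6.7, 0.1, 1.7]
grip_width: 0.0076
grasp_force: 59.4
```

Call:
{"method": "carry_out", "body": {
  "plan": [
    {"dx": 0,"dy": 0,"dz": 0,"twist": 0,"fingers": 1},
    {"dx": 0,"dy": 0,"dz": 0,"twist": 0,"fingers": 1},
    {"dx": 0,"dy": 0,"dz": 0,"twist": 0,"fingers": 1},
    {"dx": 0,"dy": 0,"dz": 0,"twist": 0,"fingers": 1},
    {"dx": 0,"dy": 0,"dz": 0,"twist": 0,"fingers": 1}
  ]
}}

```text
clock: 15.85
eef_pos: [0.5244, 0.0393, 0.2912]
tool_rot: [0.664, 0.747, -0.001, -0.001]
ft_force: [-5.8, -0.2, 1.3]
grip_width: 0.0076
grasp_force: 59.4
```

```bash
python3 - <<'E'
from h import *
o=bot.get_obs();p=o['eef_pos'];d=(R.from_quat(o['tool_rot']).inv().apply(p-[.42894,.02772,.11866])*1000);a=np.degrees(np.arctan2(-d[2],195-d[1]));print(a,o['ft_force'],o['grasp_force'],o['clock'])
if 59<a<61.5 and o['grasp_force']>40: print(job_done())
E
```

```text
60.086391751233705 [-5.80660824 -0.17005415  1.2536893 ] 59.35736417770386 15.85
the job is handed in; nothing more can be done
None
```

The job is handed in at 15.9 s: the spot measured within about 0.5 mm of the needle tip before the lift, and the gripper is holding the guard at about 60° by its red bar.

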